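# Draw the bolt at the back of the transfer box with the hooked rod

## Task

The rear hatch of the clear transfer box is bolted, and the bolt stands too deep inside the box for a hand. Take the hooked rod by its handle, reach in through the open front, hook the bolt's upright post and draw the bolt toward you until it is fully open, keeping the hand and arm themselves off the box. Then bring the rod right out of the box and lay it down on the bench (set down, not dropped), leaving the other things undisturbed.

Things in the scene. Friction and masses are not known exactly. Their poses are not given: they have to be found in the camera images.
- transfer_box: clear-walled transfer box fixed to the bench, 176 mm long, 172 wide, 126 high (low side strips 6 mm more), open only at its front, which faces the robot. Origin: on the bench plane under the bolt's post when the bolt is shot. +x points into the box, +y to its left, z up. Inside: x = -110 mm (open front, edge of floor, walls and roof) to +60 (metal rear hatch), y = -80 to +80, z = 8 (floor) to 120 mm (clear roof)
- box_mouth (a point): middle of the lower edge of the box's open front, on the bench plane, 110 mm from the box's origin along its -x; same axes as the box. The bolt's guides and keep stand on the box floor along y = 0, within 28 mm to either side, and reach 37 mm above the bench
- bolt (a joint): how far the sliding bolt is drawn from the rear keep toward the open front, along the box's -x: 0 m shot, 0.042 m at its stop (fully drawn); it starts at 0 to 0.008. It stays where it is left; a steady pull of about 3 N moves it
- bolt_post (a point): the bolt's upright post, a dark round pin 12 mm across with a 16 mm ball on top, standing from z = 30 to 88 mm at y = 0 of the box; this point is on its axis, 60 mm above the bench, and moves with the bolt; same axes as the box
- rod_grip (a point): centre of the black flat-sided handle of the loose hooked rod: 110 mm long, 18 wide, 30 high, lying on its narrow long face, so this point is 15 mm above the bench. Axes: +x along the rod toward the hook, +y to the side the hook points to, z up. The rod weighs about 130 g and balances within 20 mm of here, toward the hook
- rod_hook (a point): middle of the crosswise hook bar, 210 mm ahead of rod_grip and 15 mm to its +y side; same axes. An 8 mm steel bar runs from the handle at y = 0 to x = 210 mm (from rod_grip), level with rod_grip, turns square to +y for 30 mm and ends in a small lip at y = 36 mm that returns 7 mm toward the handle. Pocket: y = 4 to 31 mm, inner face of the hook x = 206 mm
- hook_rod: the same hooked rod; origin on the handle's underside, 15 mm below rod_grip, same axes
- tape_roll_2: bystander, not to be disturbed: blue tape roll lying flat, 58 mm across, 19 high; origin under its centre
- petri_1: bystander, not to be disturbed: clear petri dish, 92 mm across, 15 high; origin under its centre
- reagent_bottle_4: bystander, not to be disturbed: small brown bottle, 44 mm across, 85 high; origin under its centre
- tube_rack_2: bystander, not to be disturbed: tube rack, 62 x 105 x 42 mm; origin under its centre
- dropper_1: bystander, not to be disturbed: small white dropper bottle, 30 mm across, 62 high; origin under its centre
- beaker: bystander, not to be disturbed: white beaker, 56 mm across, 69 high; origin under its centre

How it is judged:
On the way, in this order (a step that is already met when the one before it is completed fails the run):
1. the hook is inside the box, behind the bolt's post (x of rod_hook in the frame of bolt_post above 0.003 m and distance between rod_hook and bolt_post below 0.05 m), for 0.1 s.
2. the bolt is fully drawn (value of joint bolt above 0.037 m), for 0.2 s.
At the end, for the whole second after the job is handed in: The bolt is drawn at least 37 of its 42 mm; the rod lies released and still on the bench (handle centre under 30 mm and hook under 60 mm above it), its hook outside the box (value of joint bolt above 0.037 m and height (world z) of rod_grip between 0 and 0.03 m and height (world z) of rod_hook between -0.01 and 0.06 m and (x of rod_hook in the frame of transfer_box below -0.115 m or y of rod_hook in the frame of transfer_box above 0.1 m or y of rod_hook in the frame of transfer_box below -0.1 m) and linear speed of hook_rod below 0.02 m/s and contact force between the fingers and hook_rod below 0.1 N); the robot touches nothing.
It fails at once if the gripper or arm pushes on the box or its bolt (over 3 N) (contact force between any of the fingers, the arm and transfer_box above 3 N).
It fails at once if the rod is let go with its handle's centre more than 60 mm above the bench (height (world z) of rod_grip above 0.06 m and contact force between the fingers and hook_rod below 0.1 N).
It fails at once if a bystander is moved over 30 mm (distance of any of tape_roll_2, petri_1, reagent_bottle_4, tube_rack_2, dropper_1, beaker from where it was at the start of the episode above 0.03 m).
It also fails if it takes over 58 s, if anything falls off the work surface, if the arm or the gripper's body presses on something with over 40 N, if the wrist force passes 120 N, or if a joint passes its speed limit or range.

## Robot

A 6-joint arm with a two-finger parallel gripper is mounted at the origin on a cart in front of the work surface, level with it; the furniture and walls round the work are solid. World frame = base frame: x ahead of the robot, y to its left, z up, the work surface at z = 0. Lengths are in m, angles in rad, forces in N, time in s.
With the tool pointing down it reaches from about 0.35 to 0.775 m from the base axis. Payload 5.5 kg.
Tool frame: the origin (TCP) lies at the very end of the fingers, on their centre line; the grasp point (between the pads) lies 19 mm behind it; z points along the fingers, y is the direction in which the jaws open and shut (so a half turn about z gives the same grasp; the last joint's range is limited). The gripper opens to 85 mm and grips with 20 to 120 N. Pads are 22 mm wide; open, the fingers measure 114 mm over their backs; the gripper's body (76 mm by 85 mm) begins 54 mm behind the grasp point. The pads swing forward as they close: fully open they stand 13 mm farther back than shut.
Start: joints at [-1.34, 0.313, 0.046, 1.304, 0, 1.431], TCP at [0.208, -0.536, 0.231] pointing down, gripper open.
Joint ranges: [-2.76, 2.76], [-0.86, 1.69], [-1.03, 1.26], [-2.2, 2.34], [-1.47, 1.5], [-3.14, 3.14]. Speed limits (rad/s): [2.57, 2.57, 3.14, 3.14, 3.14, 3.14].

## Interface

Orientations are given as a unit quaternion [w, x, y, z].
In Python, from workcell import get_state, read_camera, hand_in, find_in, silhouettes gives the robot as it stands. The module is installed in compiled form; this text tells all that it offers.
- The arm moves only by the tool send_rows, never from a script. Its argument "deltas" is a list that holds one entry, the list of rows, each a list of 6 numbers: the shift along the world's x, y, z in cm, then the turn, a rotation vector about the world's x, y, z in degrees. In form: [[[dx, dy, dz, wx, wy, wz], ...]]. A call has 1 to 12 rows; each row is the pose to reach, as a shift and turn from the pose commanded when the call began; what a row does not reach only later rows make up. A row lasts 1/10 s, in which the tool goes at most 50 mm and 8.59 degrees, less where a joint would pass 70% of its speed; a pose out of reach is approached as far as the arm can. A call with a gripper value outside its range is refused whole. "jaw" is the opening, from -1 (shut) to 1 (fully open), so that 0 is half open, set as the call begins (left out, the last holds). The fingers move at their own pace and stop on an object; "force" is the grip in N (left out, the last holds). Time passes only in rows, so rows that repeat a pose let the fingers close. It gives the time, the measured TCP pose, the force and the opening at its end, in the units of the state.
- get_state(): the state, without advancing time (a new reading comes with each control period).
- read_camera(name): name is "scene" or "top"; returns a dict with "img" (480x640x3 uint8, red, green, blue), "z_map" (480x640 float32, m along the optical axis (not along the pixel's ray), 0 where there is no reading), "vfov" (degrees; the focal length in pixels is half the picture's height over the tangent of half this angle, whatever the lens; pixels are square), "cx", "cy" (the principal point, pixels), "R" (3x3) and "t" (3): a world point X has camera coordinates R X + t. Camera axes: x right, y down, z forward; pixel columns grow to the right and rows downward; lengths in m; the calibration is good to about 2 mm. A picture is of the moment at which its call begins.
- hand_in(): hands the job in, once; it reports no verdict.
Trained networks look in a picture, given as the dict that the camera call returned (one of the last four; its "shot" number tells which), for a name from the list of things; names that differ only in an ending like _2 or _b are one class to them, and where a whole thing is asked for, a point or a joint stands for the part that bears it (a point fixed in the world has none). Each returns a list of dicts, best first, with "conf" (0 to 1); they miss things now and then, are a little off and sometimes report something else, mostly with a low value. They report only what shows in the picture. A call takes as long as a camera call.
- find_in(picture, thing): "box" ([centre column, centre row, width, height] in pixels, round what is visible of it).
- silhouettes(picture, thing): "mask" (480x640 bool, what is visible of it) and "box" ([centre column, centre row, width, height] in pixels, round what is visible of it).
The state is a dict: "clock": time; "joint_pos": joint angles; "qvel": joint speeds; "tau": joint torques, N m; "tcp_pos": TCP position; "orientation": TCP orientation; "wrist_force": force on the tool from outside, world axes, zero at the start; "ft_torque": the same for the moment, N m; "finger_gap": finger opening in m.
Only numpy, scipy, OpenCV 4.12 (cv2) and the standard library are available. Lean on these libraries where they do the work, as an engineer would, in place of code of your own. Each camera call takes 0.05 s, during which the arm holds its last target.

## Working session

There is one attempt and no reset: what is moved stays moved. The work goes in short steps, Python scripts to look and compute and a tool call to move; the robot and the scene stay as the last step left them, time stands still between calls to the robot, and variables do not carry over. Pictures are saved under pics/ and viewed, and the job is handed in when it is done.

Besides the shell and the picture viewer there is one more tool, called after "Call:" in YAML: its name, and indented under it one key for each argument. send_rows: Moves the arm, as the interface text tells. Its arguments: {"type":"object","properties":{"deltas":{"type":"array","items":{"type":"array","items":{"type":"array","items":{"type":"number"}}}},"jaw":{"type":"number"},"force":{"type":"number"}},"required":["deltas"]}

```bash
mkdir -p pics; cat > h.py <<'E'
import numpy as np, cv2
from workcell import *
def P(pic,u,v,z=None):
    f=240/np.tan(np.radians(pic['vfov'])/2)
    u=np.asarray(u,float);v=np.asarray(v,float)
    R=np.array(pic['R']);t=np.array(pic['t'])
    d=np.stack([(u-pic['cx'])/f,(v-pic['cy'])/f,np.ones_like(u)],-1)
    if z is None:
        Z=pic['z_map'][v.astype(int),u.astype(int)]
        return (d*Z[...,None]-t)@R
    c=-R.T@t; w=d@R
    s=(z-c[2])/w[...,2]
    return c+w*s[...,None]
def proj(pic,X):
    f=240/np.tan(np.radians(pic['vfov'])/2)
    c=np.asarray(X)@np.array(pic['R']).T+np.array(pic['t'])
    return np.stack([pic['cx']+f*c[...,0]/c[...,2],pic['cy']+f*c[...,1]/c[...,2]],-1)
def save(n,img): cv2.imwrite('pics/'+n,np.ascontiguousarray(img[...,::-1]))
E
python3 - <<'E'
from h import *
for n in('top','scene'):
    p=read_camera(n); save(n+'1.png',p['img'])
    np.save(n+'.npy',p,allow_pickle=True)
    print(n,p['vfov'],-np.array(p['R']).T@p['t'])
    for th in['transfer_box','hook_rod','bolt','tape_roll_2','petri_1','reagent_bottle_4','tube_rack_2','dropper_1','beaker']:
        r=silhouettes(p,th)
        for q in r[:2]:
            m=q['mask'];v,u=np.nonzero(m);X=P(p,u,v);X=X[p['z_map'][v,u]>0]
            print(th,round(q['conf'],2),np.round(q['box']),m.sum(),np.round(np.median(X,0),3) if len(X) else '')
print(get_state())
E
```

```text
top 48.678682791278796 [0.36830439 0.02685077 1.60741015]
transfer_box 0.82 [306. 175.  67.  70.] 4145 [0.676 0.103 0.126]
hook_rod 0.76 [441. 272.  24.  88.] 507 [ 0.444 -0.295  0.023]
hook_rod 0.64 [172. 199.  37.  24.] 824 [0.598 0.503 0.034]
tape_roll_2 0.64 [170. 200.  39.  21.] 846 [0.6   0.506 0.034]
tape_roll_2 0.48 [361. 277.  17.  19.] 173 [ 0.394 -0.064  0.02 ]
petri_1 0.78 [204. 248.  32.  32.] 786 [0.455 0.402 0.005]
reagent_bottle_4 0.52 [224. 220.  19.  16.] 213 [0.531 0.33  0.072]
reagent_bottle_4 0.37 [203. 249.  32.  31.] 734 [0.456 0.402 0.005]
tube_rack_2 0.95 [172. 200.  35.  25.] 803 [0.598 0.504 0.034]
beaker 0.71 [484. 190.  27.  24.] 363 [ 0.656 -0.441  0.03 ]
scene 53.65677779142987 [-0.27284822  1.00128928  0.6957062 ]
transfer_box 0.72 [242. 237.  86.  71.] 4412 [0.657 0.144 0.082]
hook_rod 0.5 [361. 224.  24.  16.] 207 [ 0.497 -0.282  0.022]
tape_roll_2 0.67 [362. 225.  24.  13.] 184 [ 0.495 -0.282  0.023]
tape_roll_2 0.52 [352. 260.  15.  10.] 198 [ 0.39  -0.056  0.018]
petri_1 0.74 [223. 327.  35.  21.] 674 [0.452 0.401 0.008]
reagent_bottle_4 0.92 [217
[... 397 characters left out ...]
 [0.659 0.141 0.08 ]
{'clock': 1.0, 'joint_pos': array([-1.33962694e+00,  3.13203623e-01,  4.61255676e-02,  1.30363011e+00,
       -1.25489928e-05,  1.43121467e+00]), 'qvel': array([-0.00113202, -0.00036613,  0.00144562,  0.0008869 , -0.00111823,
        0.00121686]), 'tau': array([-5.13444502e-04, -4.80471575e+01,  2.98819971e+01,  1.76748472e-04,
       -1.73473704e-04, -1.12257646e-05]), 'tcp_pos': array([ 0.20833792, -0.53597189,  0.23133159]), 'orientation': array([ 4.43240987e-05,  9.82867105e-01,  1.84315633e-01, -4.24988935e-06]), 'wrist_force': array([-0.05784495,  0.07983425, -0.33561425]), 'ft_torque': array([0.01479612, 0.02988073, 0.03756209]), 'finger_gap': 0.08568442642930779}
```

```bash
python3 - <<'E'
from h import *
p=np.load('top.npy',allow_pickle=True).item()
s=np.load('scene.npy',allow_pickle=True).item()
save('top_a.png',cv2.resize(p['img'][130:330,250:510],None,fx=3,fy=3,interpolation=cv2.INTER_CUBIC))
save('sc_a.png',cv2.resize(s['img'][160:310,180:380],None,fx=4,fy=4,interpolation=cv2.INTER_CUBIC))
E
```

```text
(no output)
```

View pics/top1.png

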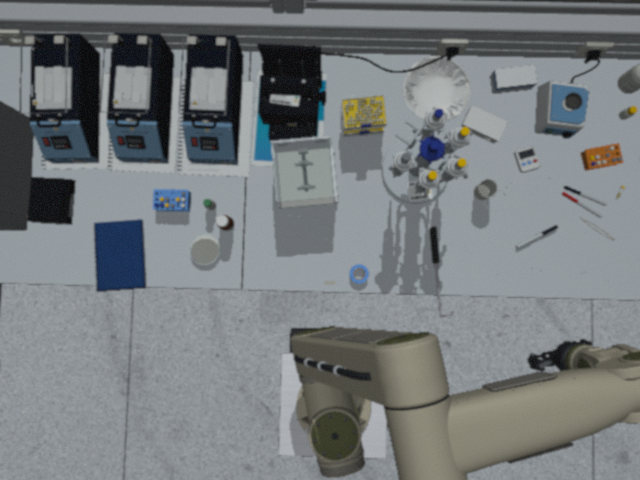

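View pics/scene1.png

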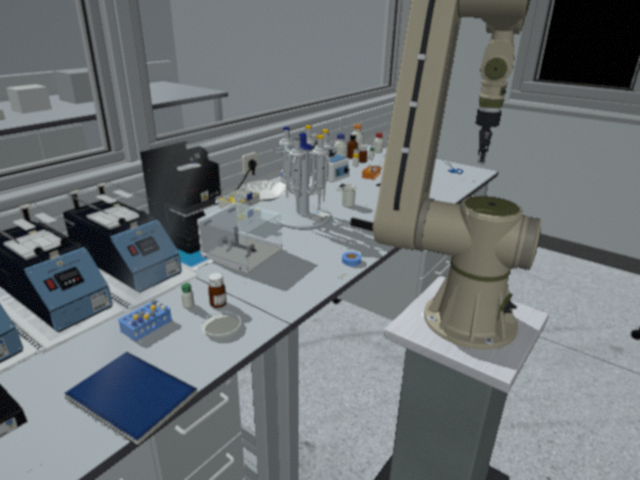

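```bash
ls pics
```

```text
sc_a.png
scene1.png
top1.png
top_a.png
```

View pics/top_a.png

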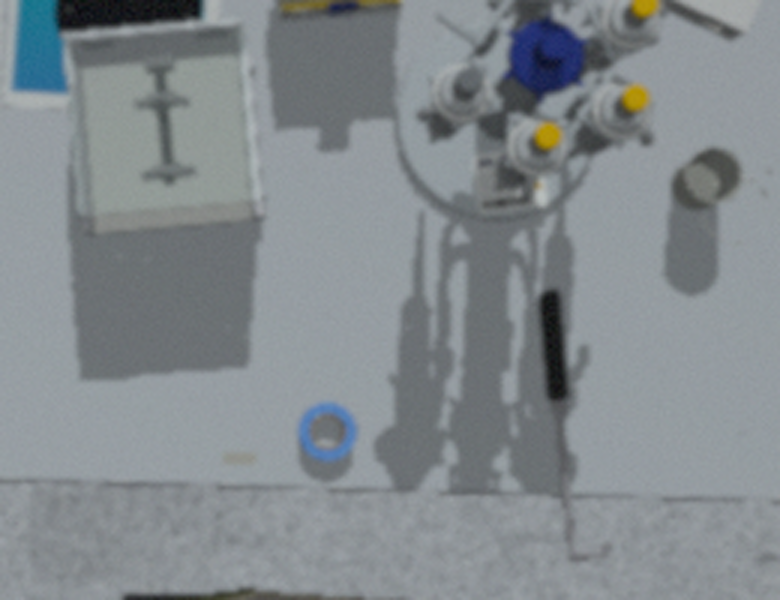

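View pics/sc_a.png

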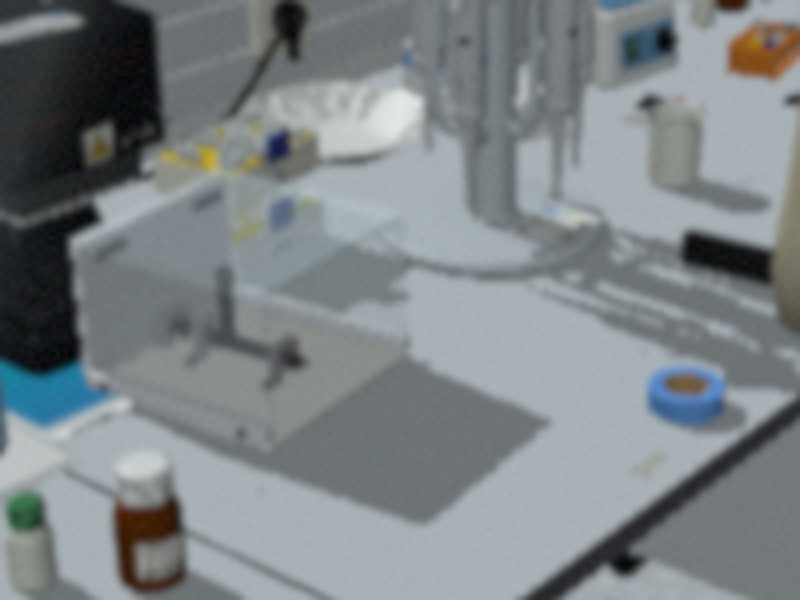

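The top view shows the box at about (306,175). The rod lies at about (435,245) with its hook at (441,314), overhanging the bench edge toward the robot. The tape roll is at (359,275), and the scene view shows the post at about (236,230). Next I'll measure these precisely.

```bash
python3 - <<'E'
from h import *
p=np.load('top.npy',allow_pickle=True).item()
vv,uu=np.mgrid[0:480,0:640]
X=P(p,uu,vv)
# roof
sub=(uu>265)&(uu<350)&(vv>128)&(vv<220)&(p['z_map']>0)
m=sub&(abs(X[...,2]-.128)<.01)
pts=X[m][:,:2].astype(np.float32); print('roof',len(pts),np.round(np.mean(X[m],0),4),cv2.minAreaRect(pts*1000))
zz=X[...,2][sub]; print(np.histogram(zz,bins=np.arange(-.02,.2,.01)))
# handle
g=p['img'].astype(int).sum(-1)
m=(uu>425)&(uu<445)&(vv>222)&(vv<268)&(g<150)
Y=P(p,uu[m],vv[m],0.03)[:,:2].astype(np.float32)
print('handle',len(Y),cv2.minAreaRect(Y*1000),'depth z',np.median(X[m],0), Y.mean(0))
d=np.linalg.svd(Y-Y.mean(0))[2][0];print('dir',d,np.degrees(np.arctan2(d[1],d[0])))
# hook from px
for c in [(548,292),(558,400),(570,555),(588,553),(605,550),(572,540)]:
    u=c[0]/3+250;v=c[1]/3+130
    print(c,np.round(P(p,np.array(u),np.array(v),.015),4))
# tall stuff around
sub=(uu>370)&(uu<500)&(vv>100)&(vv<300)&(X[...,2]>.05)&(p['z_map']>0)
Q=X[sub]
for x0 in np.arange(.4,.8,.04):
    q=Q[(Q[:,0]>=x0)&(Q[:,0]<x0+.04)]
    if len(q): print(round(x0,2),'y',np.round([q[:,1].min(),q[:,1].max()],3),'z',np.round(q[:,2].max(),3))
print('edge',P(p,np.array([400,300]),np.array([293,290]),0.))
E
```

```text
roof 3724 [0.6842 0.1042 0.1268] ((684.6790771484375, 104.6165771484375), (177.0934295654297, 172.23765563964844), 6.7192606925964355)
(array([   6, 1147, 1917,  205,  190,  337,   48,    4,    7,    6,    8,
          3,    3,   69, 3042,  628,    0,    0,    0,    0,    0]), array([-0.02, -0.01,  0.  ,  0.01,  0.02,  0.03,  0.04,  0.05,  0.06,
        0.07,  0.08,  0.09,  0.1 ,  0.11,  0.12,  0.13,  0.14,  0.15,
        0.16,  0.17,  0.18,  0.19]))
handle 182 ((486.75732421875, -288.0761413574219), (104.8441162109375, 15.614858627319336), 5.911248683929443) depth z [ 0.48547948 -0.28782804  0.03079084] [ 0.48594964 -0.2883101 ]
dir [-0.995763  -0.0919565] -174.72383
(548, 292) [ 0.5397 -0.2865  0.015 ]
(558, 400) [ 0.4316 -0.2979  0.015 ]
(570, 555) [ 0.2783 -0.3118  0.015 ]
(588, 553) [ 0.2807 -0.3296  0.015 ]
(605, 550) [ 0.2842 -0.3463  0.015 ]
(572, 540) [ 0.2931 -0.3136  0.015 ]
0.56 y [-0.223 -0.218] z 0.247
0.6 y [-0.456 -0.198] z 0.321
0.64 y [-0.46  -0.123] z 0.322
0.68 y [-0.436 -0.134] z 0.321
0.72 y [-0.331 -0.139] z 0.323
0.76 y [-0.338 -0.164] z 0.323
edge [[ 0.3398314  -0.19389903  0.        ]
 [ 0.3403882   0.107749    0.        ]]
```

```bash
python3 - <<'E'
from h import *
O=np.array([.7066,.1072,0]);a=np.radians(6.7)
B=lambda x,y,z:O+np.array([x*np.cos(a)-y*np.sin(a),x*np.sin(a)+y*np.cos(a),z])
rows=[]
for n,(r0,r1,c0,c1,k) in {'top':(125,225,255,365,7),'scene':(180,290,190,300,7)}.items():
    p=np.load(n+'.npy',allow_pickle=True).item()
    im=cv2.resize(p['img'][r0:r1,c0:c1],None,fx=k,fy=k,interpolation=cv2.INTER_CUBIC)
    def L(A,C,col):
        q=[tuple(int(round(t)) for t in ((proj(p,x)+.5-[c0,r0])*k)) for x in(A,C)]
        cv2.line(im,q[0],q[1],col,1)
    for z in(0,.126):
        cs=[(-.11,-.086),(.066,-.086),(.066,.086),(-.11,.086)]
        for i in range(4): L(B(*cs[i],z),B(*cs[(i+1)%4],z),(255,0,0))
    L(B(0,0,.03),B(0,0,.088),(0,255,0)); L(B(-.11,0,.008),B(.06,0,.008),(255,255,0))
    save(n+'_ov.png',im)
E
```

```text
(no output)
```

View pics/top_ov.png

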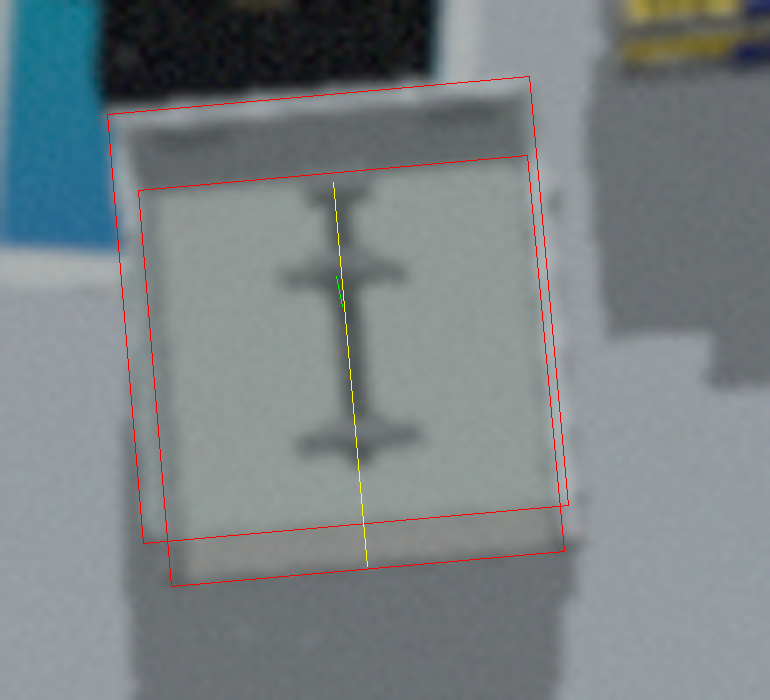

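View pics/scene_ov.png

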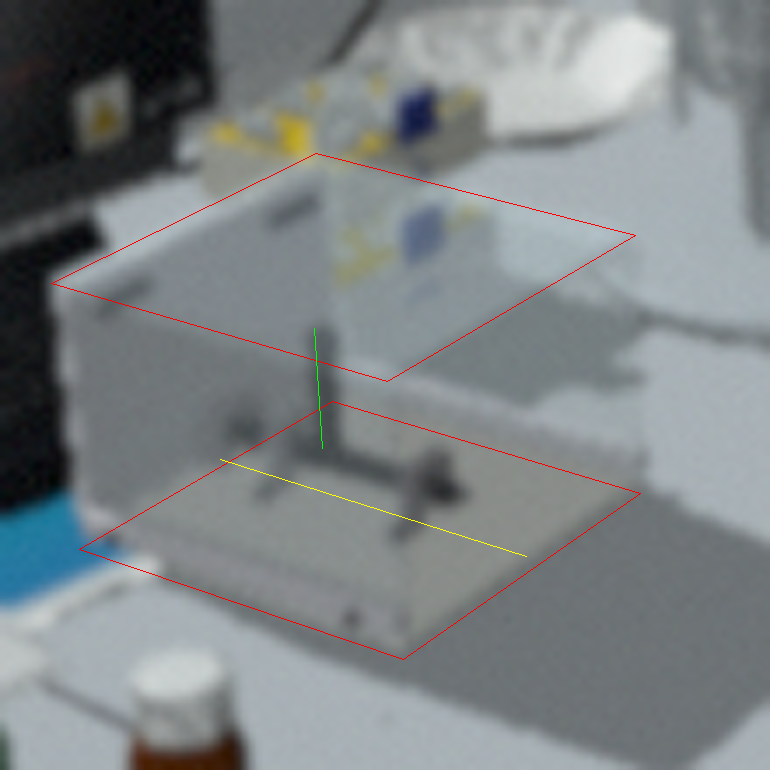

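The overlay fits. The box origin is about (0.707, 0.107) with yaw 6.7°, and the bolt is drawn about 5 mm. The rod grip is at (0.486, -0.288) with heading -174.4°. I'll move above the handle now.

Call:
send_rows:
  deltas:
    - [[2, 2, -0.5, 0, 0, -1], [5, 4.5, -1, 0, 0, -3], [8, 7.5, -2, 0, 0, -5], [11, 10, -3.5, 0, 0, -7], [14, 12.5, -5, 0, 0, -9], [17, 15.2, -6.5, 0, 0, -11], [20, 18, -8, 0, 0, -13], [23, 20.5, -9.5, 0, 0, -14.5], [25.5, 22.8, -11, 0, 0, -15.5], [27, 24.2, -12, 0, 0, -15.6], [27.8, 24.8, -12.5, 0, 0, -15.6], [27.8, 24.8, -12.5, 0, 0, -15.6]]
  jaw: 1

```text
clock: 2.2
tcp_pos: [0.4867, -0.2871, 0.1056]
orientation: [-0.0, 0.999, 0.05, -0.0]
wrist_force: [-0.2, 0.1, 0.5]
finger_gap: 0.0851
```

```bash
python3 - <<'E'
from h import *
s=get_state();print(s['tcp_pos'],s['orientation'],s['joint_pos'],s['clock'],s['wrist_force'])
p=read_camera('top'); X=s['tcp_pos'];print(proj(p,X))
save('top2.png',cv2.resize(p['img'][180:330,340:540],None,fx=4,fy=4,interpolation=cv2.INTER_CUBIC))
p=read_camera('scene');save('sc2.png',cv2.resize(p['img'][120:300,270:510],None,fx=3,fy=3))
E
```

```text
[ 0.48668356 -0.28712862  0.10564725] [-2.94246548e-04  9.98739105e-01  5.01984811e-02 -4.75755430e-04] [-6.74962120e-01  3.62650821e-01 -2.00582155e-01  1.00866577e+00
 -1.90694135e-04  2.36619145e+00] 2.2 [-0.21755885  0.05990849  0.51134831]
[438.99056049 242.69930133]
```

View pics/top2.png

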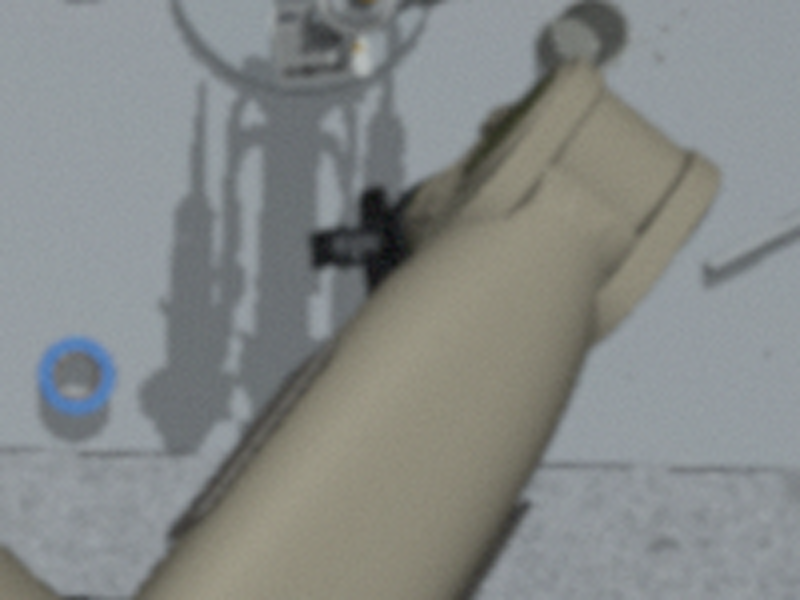

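View pics/sc2.png

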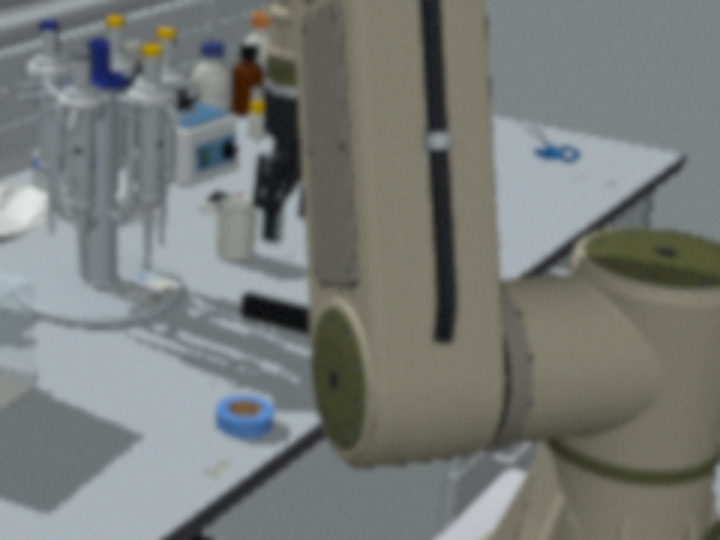

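The hand stands over the handle, which is at about (435,245), with clearance to the stand and the beaker. I'll descend now.

Call:
send_rows:
  deltas:
    - [[0, -0.1, -2, 0, 0, 0], [0, -0.1, -5, 0, 0, 0], [0, -0.1, -7.5, 0, 0, 0], [0, -0.1, -9, 0, 0, 0], [0, -0.1, -9.8, 0, 0, 0], [0, -0.1, -10.1, 0, 0, 0], [0, -0.1, -10.1, 0, 0, 0]]
  jaw: 1

```text
clock: 3.0
tcp_pos: [0.4864, -0.2898, 0.0059]
orientation: [0.0, 0.999, 0.049, 0.0]
wrist_force: [0.9, 0.2, -0.0]
finger_gap: 0.0854
```

Call:
send_rows:
  deltas:
    - [[0, 0, 0, 0, 0, 0], [0, 0, 0, 0, 0, 0], [0, 0, 0, 0, 0, 0], [0, 0, 0, 0, 0, 0], [0, 0, 0, 0, 0, 0], [0, 0, 0, 0, 0, 0], [0, 0, 0, 0, 0, 0], [0, 0, 0, 0, 0, 0]]
  jaw: -1
  force: 60

```text
clock: 3.8
tcp_pos: [0.4868, -0.2892, 0.0058]
orientation: [0.0, 0.999, 0.049, 0.0]
wrist_force: [0.3, 0.2, 6.0]
finger_gap: 0.0165
```

Call:
send_rows:
  deltas:
    - [[0, 0, 1, 0, 0, 0], [-0.5, 0, 3, 0, 0, 0], [-1.5, 0, 6, 0, 0, 0], [-3, 0, 9, 0, 0, 0], [-4.5, 0, 12, 0, 0, 0], [-6, 0, 14, 0, 0, 0], [-6.5, 0, 15, 0, 0, 0], [-6.5, 0, 15, 0, 0, 0]]

```text
clock: 4.6
tcp_pos: [0.4215, -0.2894, 0.1566]
orientation: [0.001, 0.999, 0.049, 0.001]
wrist_force: [0.4, 0.2, -1.4]
finger_gap: 0.0166
```

```bash
python3 - <<'E'
from h import *
s=get_state();print(s['tcp_pos'],s['orientation'],s['joint_pos'],s['wrist_force'],s['ft_torque'],s['finger_gap'])
p=read_camera('top')
save('top3.png',cv2.resize(p['img'][180:360,340:540],None,fx=4,fy=4,interpolation=cv2.INTER_CUBIC)[:600])
p=read_camera('scene');save('sc3.png',cv2.resize(p['img'][120:300,270:510],None,fx=3,fy=3))
E
```

```text
[ 0.42147133 -0.28942894  0.1566282 ] [8.14772318e-04 9.98804500e-01 4.88700322e-02 7.91876635e-04] [-7.58877912e-01  2.24910055e-01 -2.59033167e-01  1.08458080e+00
  1.84507213e-05  2.28493569e+00] [ 0.41589264  0.17521581 -1.4158621 ] [-0.02183191 -0.00091347 -0.01090815] 0.01655049454039229
```

View pics/top3.png

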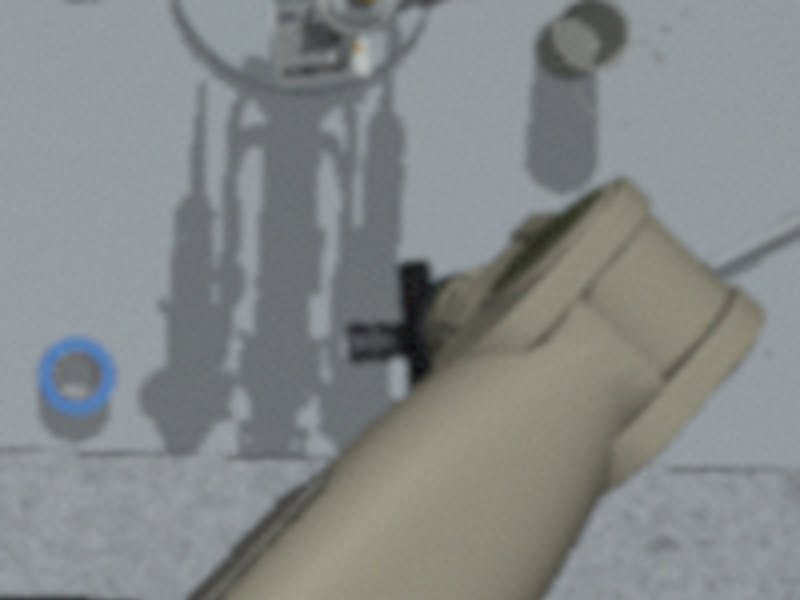

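View pics/sc3.png

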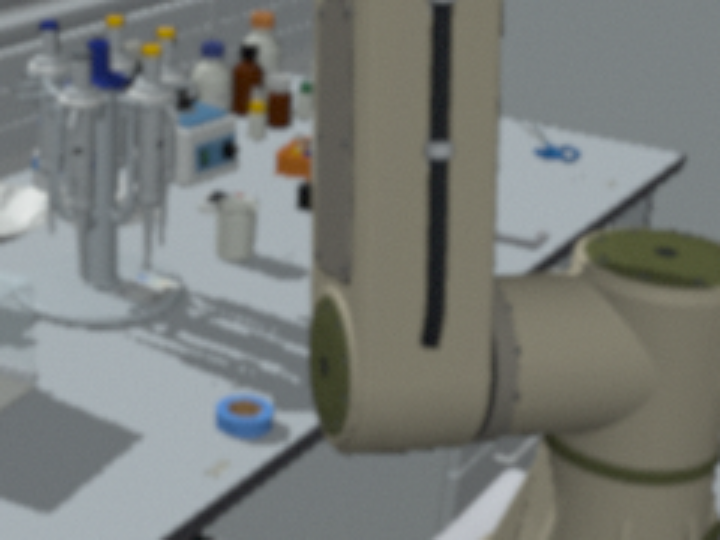

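The rod is held: gap 16.6 mm and weight about 1.4 N. I'll turn it counter-clockwise, clear of the stand.

Call:
send_rows:
  deltas:
    - [[0, 0, 0, 0, 0, 4], [0, 0, 0, 0, 0, 11], [-0.5, 0.5, 0, 0, 0, 19], [-1, 1, 0, 0, 0, 27], [-1.5, 1.5, 0, 0, 0, 35], [-2, 2, 0, 0, 0, 43], [-2.5, 3, 0, 0, 0, 51], [-3, 4, 0, 0, 0, 59], [-3.5, 5.5, 0, 0, 0, 67], [-4, 7, 0, 0, 0, 75], [-4.5, 9, 0, 0, 0, 82], [-4.5, 11, 0, 0, 0, 85]]

```text
clock: 5.9
tcp_pos: [0.3755, -0.1776, 0.1536]
orientation: [-0.002, 0.702, 0.712, -0.0]
wrist_force: [0.6, -1.1, -1.0]
finger_gap: 0.0168
```

Call:
send_rows:
  deltas:
    - [[0, 2.5, 0, 0, 0, 3], [0, 6, 0, 0, 0, 5], [0, 10, 0, 0, 0, 8], [0, 14, 0, 0, 0, 13], [0, 17, 0, 0, 0, 20], [0, 20, 0, 0, 0, 28], [0, 21.5, 0, 0, 0, 36], [0, 22.5, 0, 0, 0, 44], [0, 23, 0, 0, 0, 52], [0, 23, 0, 0, 0, 60], [0, 23, 0, 0, 0, 66], [0, 23, 0, 0, 0, 68]]

```text
clock: 7.1
tcp_pos: [0.3758, 0.0516, 0.1538]
orientation: [-0.001, 0.183, 0.983, -0.0]
wrist_force: [0.4, 0.2, -1.0]
finger_gap: 0.017
```

```bash
python3 - <<'E'
from h import *
s=get_state();print(s['tcp_pos'],s['orientation'],s['joint_pos'],s['wrist_force'],s['ft_torque'],s['finger_gap'],s['clock'])
q=s['orientation'];print('psi',np.degrees(2*np.arctan2(q[2],q[1])))
p=read_camera('top')
save('top4.png',cv2.resize(p['img'][140:340,240:440],None,fx=3,fy=3,interpolation=cv2.INTER_CUBIC)[:600])
p=read_camera('scene');save('sc4.png',cv2.resize(p['img'][150:340,200:440],None,fx=3,fy=3))
E
```

```text
[0.37579994 0.05159268 0.15384375] [-1.44808833e-03  1.83324445e-01  9.83051397e-01 -4.15789700e-05] [-7.62479564e-02 -1.96707308e-02 -5.44469476e-01  1.04888582e+00
  2.29850528e-04  2.92486402e-01] [ 0.35702233  0.22503861 -0.96296515] [-0.00125015  0.01368716 -0.00653806] 0.017042526135170787 7.1
psi 158.87305847152547
```

View pics/top4.png

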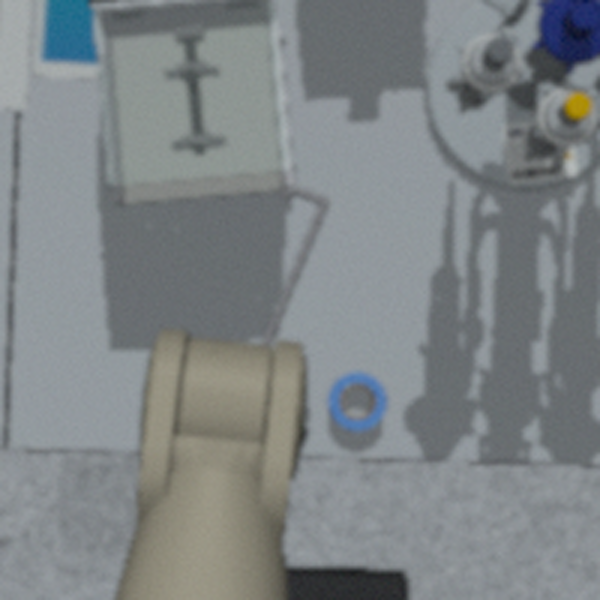

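View pics/sc4.png

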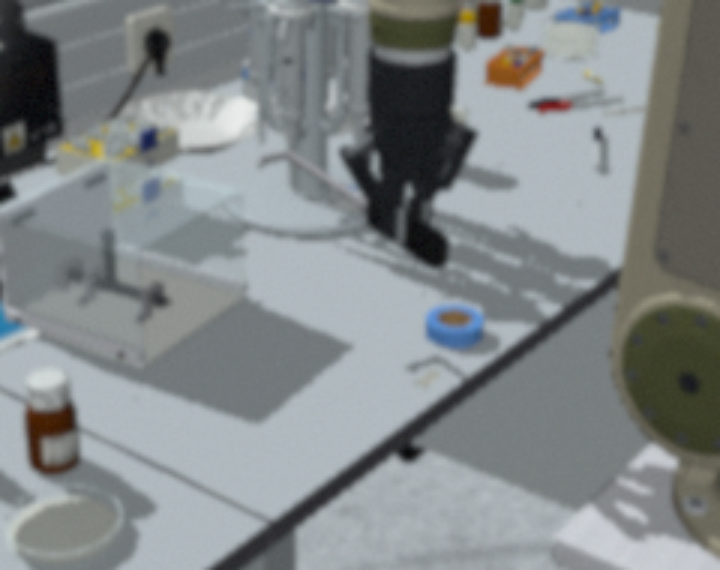

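```bash
python3 - <<'E'
from h import *
s=get_state();T=s['tcp_pos'];q=s['orientation'];h=2*np.arctan2(q[2],q[1])-np.pi
def rod(x,y,z): return np.array([T[0]+x*np.cos(h)-y*np.sin(h),T[1]+x*np.sin(h)+y*np.cos(h),T[2]+.010+z])
K=[rod(-.055,0,0),rod(.055,0,0),rod(.21,0,0),rod(.21,.036,0),rod(.2,.036,0)]
for n,(r0,r1,c0,c1,k) in {'top':(180,260,290,370,7),'scene':(190,250,270,370,7)}.items():
    p=read_camera(n);im=cv2.resize(p['img'][r0:r1,c0:c1],None,fx=k,fy=k,interpolation=cv2.INTER_CUBIC)
    pts=[tuple(int(round(t)) for t in ((proj(p,x)+.5-[c0,r0])*k)) for x in K]
    for a,b in zip(pts,pts[1:]): cv2.line(im,a,b,(255,0,0),1)
    save(n+'_r.png',im);print(pts)
E
```

```text
[(144, 824), (255, 562), (409, 197), (324, 162), (314, 185)]
[(541, 314), (381, 208), (188, 80), (114, 96), (126, 104)]
```

View pics/top_r.png

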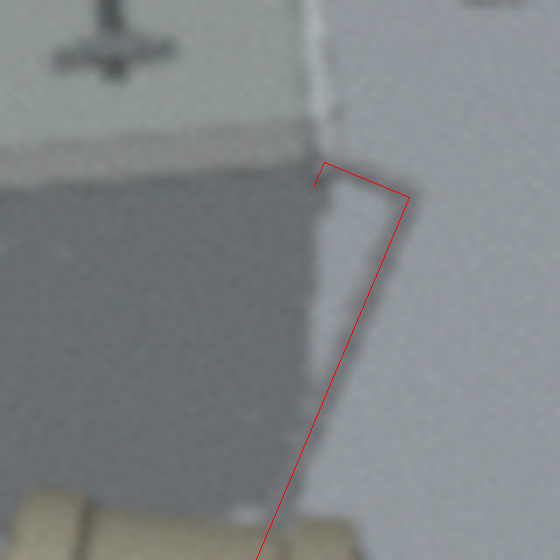

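View pics/scene_r.png

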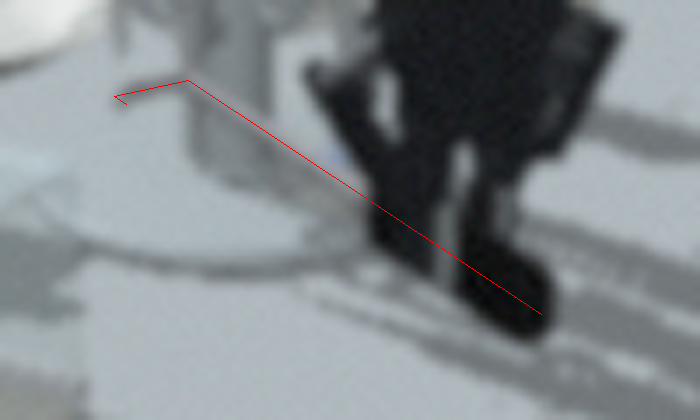

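The held rod matches the model to about 2 mm. Next I'll lower it in front of the mouth, aligned with the box axis and offset to the right of the post.

Call:
send_rows:
  deltas:
    - [[-0.1, -0.3, -0.5, 0, 0, 2], [-0.3, -0.8, -1.5, 0, 0, 6], [-0.3, -1.4, -3, 0, 0, 11], [-0.3, -2.0, -4.5, 0, 0, 16], [-0.3, -2.6, -6, 0, 0, 21], [-0.3, -3.1, -7.5, 0, 0, 25], [-0.3, -3.5, -9, 0, 0, 27.5], [-0.3, -3.6, -10, 0, 0, 27.8], [-0.3, -3.6, -10.5, 0, 0, 27.8], [-0.3, -3.6, -10.6, 0, 0, 27.8], [-0.3, -3.6, -10.6, 0, 0, 27.8]]

```text
clock: 8.4
tcp_pos: [0.3735, 0.0152, 0.0495]
orientation: [0.0, -0.056, 0.998, 0.0]
wrist_force: [-0.3, -0.7, -0.5]
finger_gap: 0.0171
```

```bash
cat > chk.py <<'E'
from h import *
import sys
O=np.array([.7066,.1072,0]);a=np.radians(6.7)
def rep(tag,show=True):
    s=get_state();T=s['tcp_pos'];q=s['orientation'];h=2*np.arctan2(q[2],q[1])-np.pi
    def rod(x,y,z): return np.array([T[0]+x*np.cos(h)-y*np.sin(h),T[1]+x*np.sin(h)+y*np.cos(h),T[2]+.010+z])
    K=[rod(-.055,0,0),rod(.055,0,0),rod(.21,0,0),rod(.21,.036,0),rod(.2,.036,0)]
    H=rod(.21,.015,0)-O; c,S=np.cos(a),np.sin(a)
    G=rod(0,0,0)-O
    f=lambda H:np.round([H[0]*c+H[1]*S,-H[0]*S+H[1]*c,H[2]],4)
    print('hook box',f(H),'grip box',f(G),'head',np.degrees(h),'tcp',T,'F',s['wrist_force'],'t',s['clock'],'gap',s['finger_gap'])
    for n,(r0,r1,c0,c1,k) in {'top':(130,270,240,400,5),'scene':(190,300,180,330,5)}.items():
        p=read_camera(n);im=cv2.resize(p['img'][r0:r1,c0:c1],None,fx=k,fy=k,interpolation=cv2.INTER_CUBIC)
        if n=='top': im=im[:600]
        pts=[tuple(int(round(t)) for t in ((proj(p,x)+.5-[c0,r0])*k)) for x in K]
        if show:
            for A,b in zip(pts,pts[1:]): cv2.line(im,A,b,(255,0,0),1)
        save(n+'_'+tag+'.png',im)
rep(sys.argv[1],len(sys.argv)<3)
E
python3 chk.py 5
```

```text
hook box [-0.1315 -0.0385  0.0595] grip box [-0.3415 -0.0525  0.0595] head 6.425869823676015 tcp [0.37352282 0.01516832 0.04947588] F [-0.27028969 -0.70813717 -0.47631377] t 8.4 gap 0.0170990906462586
```

View pics/top_5.png

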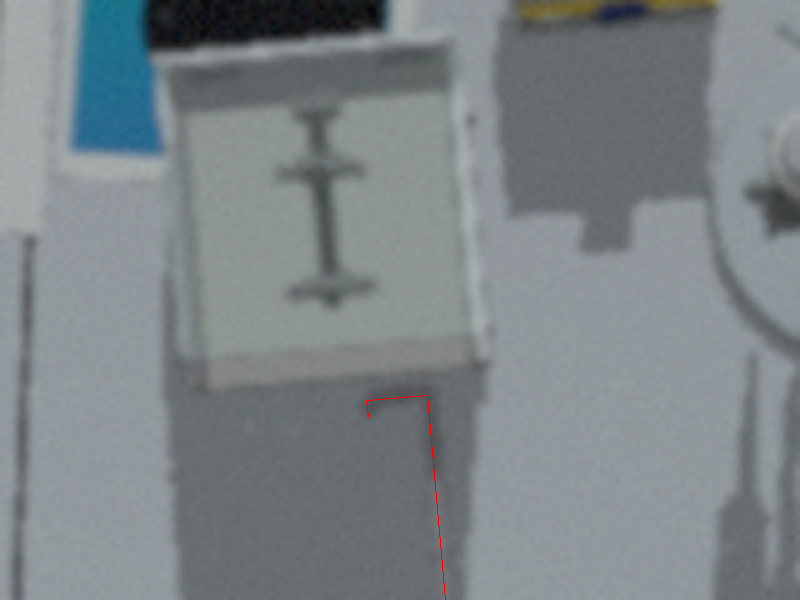

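View pics/scene_5.png

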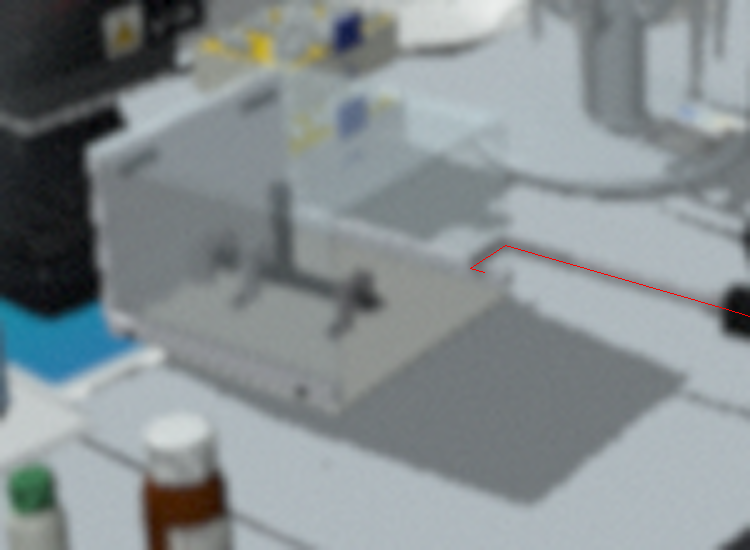

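Call:
send_rows:
  deltas:
    - [[0.5, -0.5, 0, 0, 0, 0], [2, -0.4, 0, 0, 0, 0], [3.5, -0.2, 0, 0, 0, 0], [5, 0, 0, 0, 0, 0], [6.5, 0.2, 0, 0, 0, 0], [8, 0.35, 0, 0, 0, 0], [9.5, 0.5, 0, 0, 0, 0], [11, 0.7, 0, 0, 0, 0], [12.5, 0.9, 0, 0, 0, 0], [14, 1.05, 0, 0, 0, 0], [15, 1.2, 0, 0, 0, 0], [15, 1.2, 0, 0, 0, 0]]

```text
clock: 9.7
tcp_pos: [0.5252, 0.0268, 0.0496]
orientation: [0.001, -0.056, 0.998, -0.0]
wrist_force: [-0.1, -0.9, -0.8]
finger_gap: 0.0173
```

```bash
python3 chk.py 6
```

```text
hook box [ 0.0205 -0.0446  0.0596] grip box [-0.1895 -0.0587  0.0596] head 6.447725444141528 tcp [0.5252174  0.02680031 0.04958742] F [-0.11538585 -0.92029168 -0.8027291 ] t 9.7 gap 0.017341014686386717
```

View pics/top_6.png

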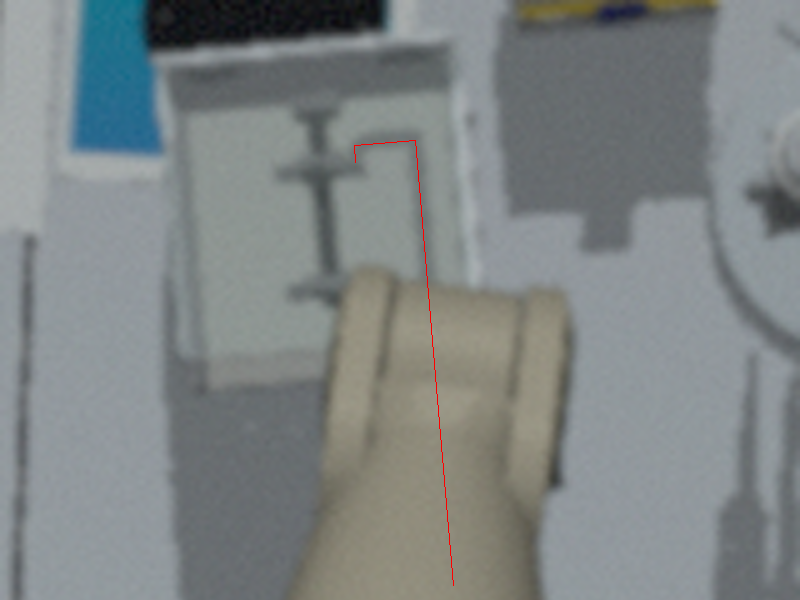

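View pics/scene_6.png

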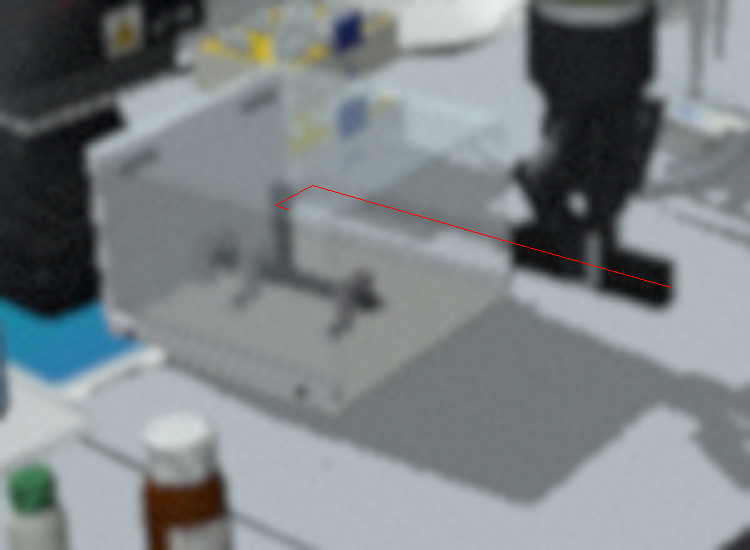

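Call:
send_rows:
  deltas:
    - [[0.4, 0.05, 0, 0, 0, 0], [0.4, 0.3, 0, 0, 0, 0], [0.35, 0.9, 0, 0, 0, 0], [0.25, 1.5, 0, 0, 0, 0], [0.2, 2.1, 0, 0, 0, 0], [0.1, 2.7, 0, 0, 0, 0], [0.05, 3.3, 0, 0, 0, 0], [-0.05, 3.9, 0, 0, 0, 0], [-0.1, 4.1, 0, 0, 0, 0], [-0.1, 4.1, 0, 0, 0, 0]]

```text
clock: 10.8
tcp_pos: [0.5222, 0.0684, 0.0493]
orientation: [-0.0, -0.057, 0.998, 0.0]
wrist_force: [0.1, -0.4, -2.7]
finger_gap: 0.0171
```

```bash
python3 chk.py 7
```

```text
hook box [ 0.0224 -0.0028  0.0593] grip box [-0.1876 -0.017   0.0593] head 6.481107510131053 tcp [0.52223321 0.06843617 0.04930943] F [ 0.0822947  -0.39835439 -2.70444455] t 10.8 gap 0.01708886080243926
```

View pics/top_7.png

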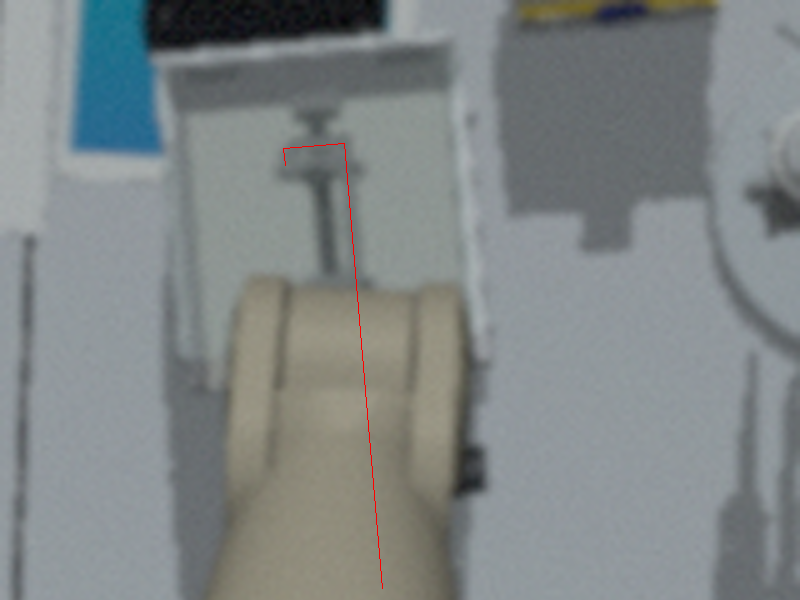

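View pics/scene_7.png

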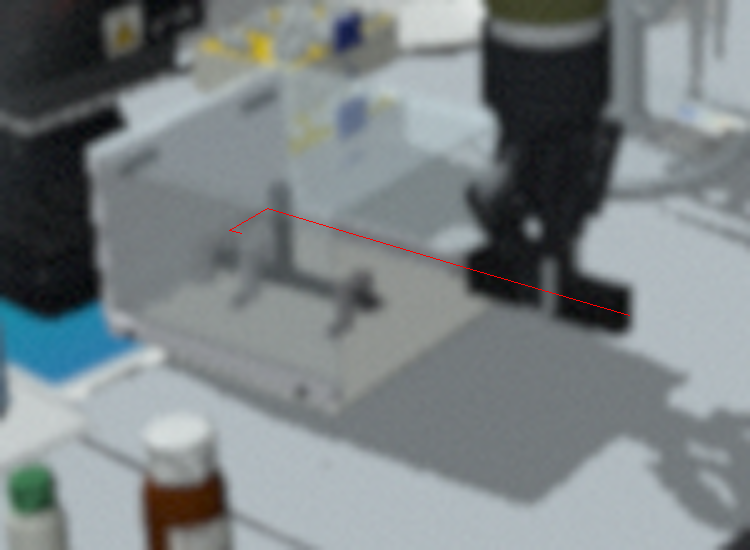

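The hook is behind the post and nothing has been disturbed. I'll draw the bolt now.

Call:
send_rows:
  deltas:
    - [[-0.5, -0.06, 0, 0, 0, 0], [-1, -0.12, 0, 0, 0, 0], [-1.5, -0.18, 0, 0, 0, 0], [-2, -0.23, 0, 0, 0, 0], [-2.5, -0.29, 0, 0, 0, 0], [-3, -0.35, 0, 0, 0, 0], [-3.4, -0.4, 0, 0, 0, 0], [-3.8, -0.45, 0, 0, 0, 0], [-4.2, -0.49, 0, 0, 0, 0], [-4.6, -0.54, 0, 0, 0, 0], [-5, -0.58, 0, 0, 0, 0], [-5, -0.58, 0, 0, 0, 0]]

```text
clock: 12.1
tcp_pos: [0.4715, 0.0622, 0.0492]
orientation: [-0.0, -0.056, 0.998, 0.0]
wrist_force: [1.3, -0.5, -0.8]
finger_gap: 0.0169
```

```bash
python3 chk.py 8
```

```text
hook box [-0.0287 -0.0032  0.0592] grip box [-0.2388 -0.0173  0.0592] head 6.439119841613148 tcp [0.471455   0.06218056 0.04924716] F [ 1.28571608 -0.47084553 -0.77001886] t 12.1 gap 0.016911001165308186
```

View pics/scene_8.png

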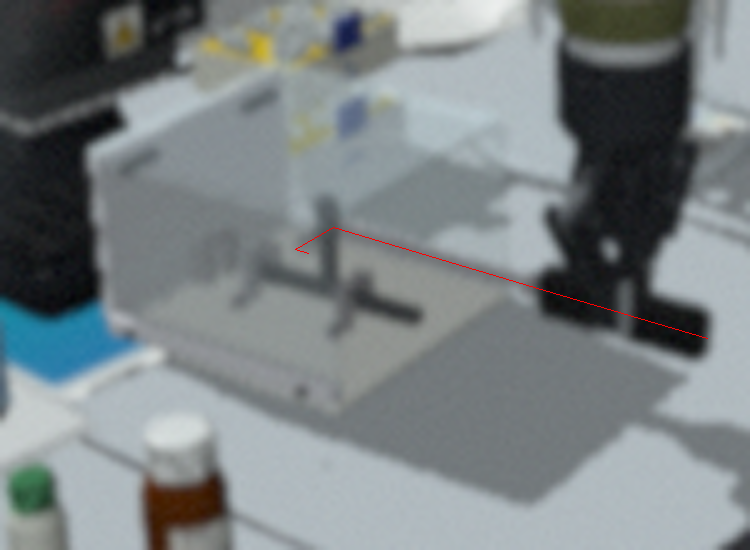

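Call:
send_rows:
  deltas:
    - [[-0.1, -0.01, 0, 0, 0, 0], [-0.2, -0.02, 0, 0, 0, 0], [-0.3, -0.03, 0, 0, 0, 0], [-0.3, -0.03, 0, 0, 0, 0]]

```text
clock: 12.6
tcp_pos: [0.4694, 0.062, 0.0493]
orientation: [0.0, -0.056, 0.998, 0.0]
wrist_force: [2.4, 0.7, -1.9]
finger_gap: 0.0169
```

Call:
send_rows:
  deltas:
    - [[-0.1, -0.01, 0, 0, 0, 0], [-0.2, -0.02, 0, 0, 0, 0], [-0.2, -0.02, 0, 0, 0, 0]]

```text
clock: 12.9
tcp_pos: [0.4672, 0.0617, 0.0493]
orientation: [-0.0, -0.056, 0.998, 0.0]
wrist_force: [0.9, 0.3, -2.0]
finger_gap: 0.017
```

Call:
send_rows:
  deltas:
    - [[-0.1, -0.01, 0, 0, 0, 0], [-0.2, -0.02, 0, 0, 0, 0], [-0.2, -0.02, 0, 0, 0, 0]]

```text
clock: 13.2
tcp_pos: [0.4667, 0.0616, 0.0497]
orientation: [0.001, -0.056, 0.998, 0.0]
wrist_force: [5.6, 1.1, -3.6]
finger_gap: 0.017
```

Call:
send_rows:
  deltas:
    - [[-0.1, -0.01, 0, 0, 0, 0], [-0.2, -0.02, 0, 0, 0, 0], [-0.2, -0.02, 0, 0, 0, 0]]

```text
clock: 13.5
tcp_pos: [0.4665, 0.0615, 0.0502]
orientation: [0.003, -0.056, 0.998, 0.0]
wrist_force: [9.4, 2.5, -5.1]
finger_gap: 0.0168
```

```bash
python3 chk.py 9
```

```text
hook box [-0.0337 -0.0033  0.0602] grip box [-0.2438 -0.0174  0.0602] head 6.45513699862955 tcp [0.46653242 0.06148964 0.05016366] F [ 9.39027919  2.49461297 -5.12576733] t 13.5 gap 0.01684637007855217
```

View pics/scene_9.png

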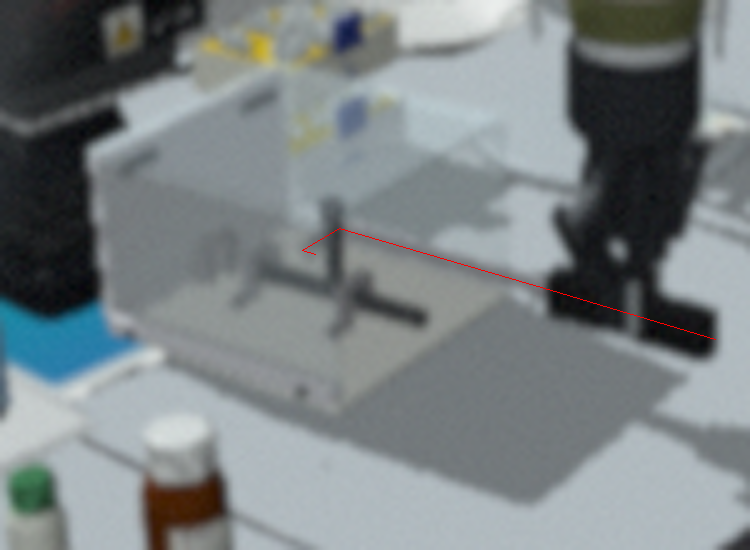

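View pics/top_9.png

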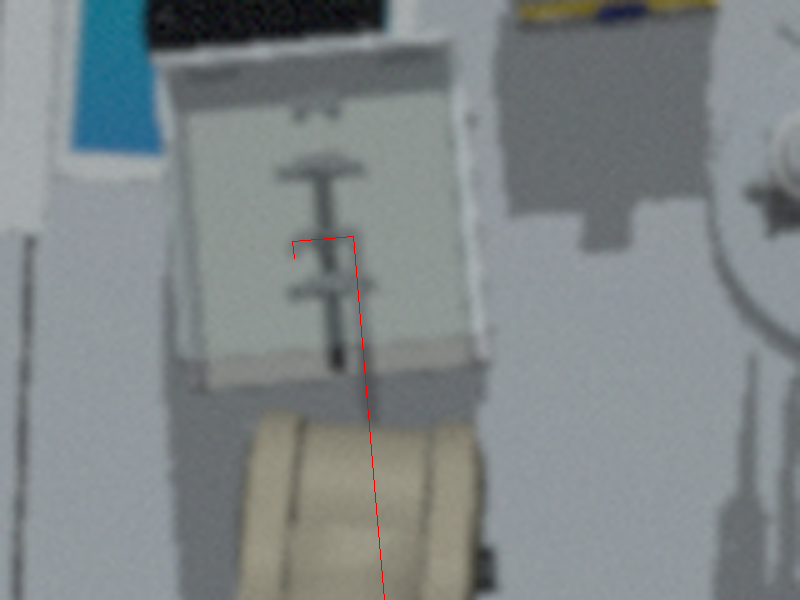

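The bolt is at its stop. Force rose to about 9.7 N with no further travel, and the hook's position puts the post at about -43 mm. I'll unhook forward, then right, then withdraw.

Call:
send_rows:
  deltas:
    - [[0.5, 0.06, 0, 0, 0, 0], [1.2, 0.14, 0, 0, 0, 0], [2.0, 0.23, 0, 0, 0, 0], [2.0, 0.23, 0, 0, 0, 0], [2.05, -0.3, 0, 0, 0, 0], [2.1, -0.9, 0, 0, 0, 0], [2.2, -1.6, 0, 0, 0, 0], [2.3, -2.4, 0, 0, 0, 0], [2.4, -3.2, 0, 0, 0, 0], [2.5, -3.8, 0, 0, 0, 0], [2.5, -4.0, 0, 0, 0, 0], [2.5, -4.0, 0, 0, 0, 0]]

```text
clock: 14.8
tcp_pos: [0.4884, 0.0209, 0.0493]
orientation: [0.0, -0.056, 0.998, 0.0]
wrist_force: [0.5, -0.4, -0.7]
finger_gap: 0.017
```

```bash
python3 chk.py 10
```

```text
hook box [-0.0167 -0.0463  0.0593] grip box [-0.2268 -0.0602  0.0593] head 6.400625748798535 tcp [0.48836864 0.02091496 0.04934602] F [ 0.5109487  -0.38953866 -0.70009333] t 14.8 gap 0.016951660227389056
```

View pics/scene_10.png

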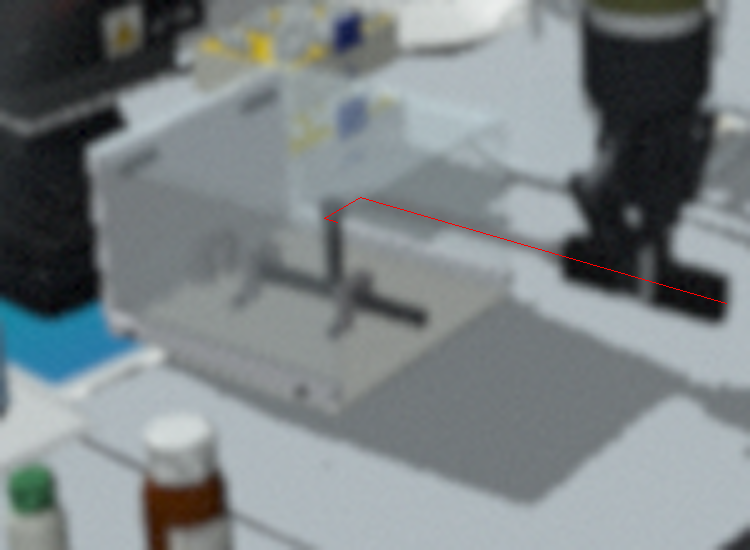

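View pics/top_10.png

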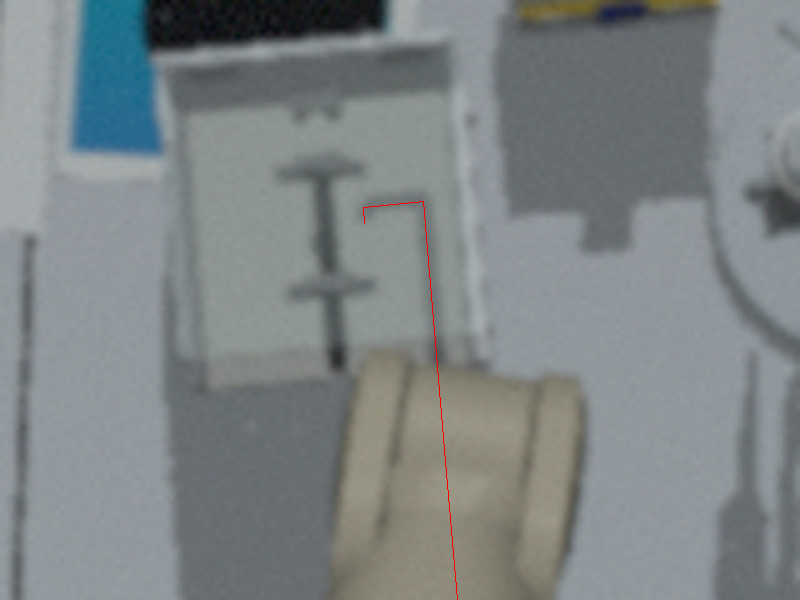

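Call:
send_rows:
  deltas:
    - [[-0.6, -0.07, 0, 0, 0, 0], [-1.8, -0.21, 0, 0, 0, 0], [-3, -0.35, 0, 0, 0, 0], [-4.2, -0.49, 0, 0, 0, 0], [-5.4, -0.63, 0, 0, 0, 0], [-6.6, -0.77, 0, 0, 0, 0], [-7.8, -0.91, 0, 0, 0, 0], [-9, -1.05, 0, 0, 0, 0], [-10.2, -1.19, 0, 0, 0, 0], [-11.2, -1.31, 0, 0, 0, 0], [-11.8, -1.4, 0, 0, 0, 0], [-11.8, -1.4, 0, 0, 0, 0]]

```text
clock: 16.1
tcp_pos: [0.3694, 0.0073, 0.0493]
orientation: [-0.0, -0.056, 0.998, 0.0]
wrist_force: [-0.7, 0.3, -0.5]
finger_gap: 0.0172
```

```bash
python3 chk.py 11
```

```text
hook box [-0.1364 -0.0459  0.0593] grip box [-0.3465 -0.0599  0.0593] head 6.4221573154776035 tcp [0.36944634 0.00730056 0.04930219] F [-0.71439619  0.28696212 -0.50882435] t 16.1 gap 0.017168765339313694
```

View pics/top_11.png

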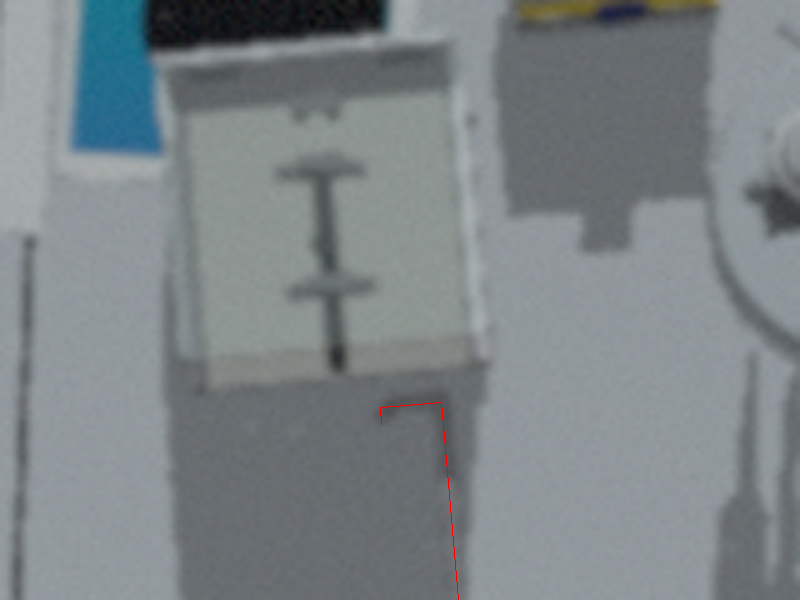

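The rod is out. I'll turn it to heading 90° and move to clear bench in front of the box.

Call:
send_rows:
  deltas:
    - [[0, 0, 0, 0, 0, 4], [0, 0, 0, 0, 0, 11.5], [0, 0.2, 0, 0, 0, 19], [0, 0.5, 0, 0, 0, 27], [0, 0.8, 0, 0, 0, 35], [0, 1.2, 0, 0, 0, 43], [0, 1.6, 0, 0, 0, 51], [0.5, 2, 0, 0, 0, 59], [1, 2.5, 0, 0, 0, 67], [2, 3, 0, 0, 0, 74], [3, 3.5, 0, 0, 0, 80], [4, 4, 0, 0, 0, 84]]

```text
clock: 17.4
tcp_pos: [0.4116, 0.0476, 0.0493]
orientation: [-0.0, 0.711, -0.703, 0.0]
wrist_force: [-0.8, 0.6, -1.2]
finger_gap: 0.017
```

Call:
send_rows:
  deltas:
    - [[1, 0.3, 0, 0, 0, 0], [2, 0.8, -0.2, 0, 0, 0], [3, 1.3, -0.7, 0, 0, 0], [3, 1.3, -1.5, 0, 0, 0], [3, 1.3, -2.3, 0, 0, 0], [3, 1.3, -3, 0, 0, 0], [3, 1.3, -3.5, 0, 0, 0], [3, 1.3, -3.8, 0, 0, 0], [3, 1.3, -4.0, 0, 0, 0], [3, 1.3, -4.1, 0, 0, 0], [3, 1.3, -4.1, 0, 0, 0]]

```text
clock: 18.5
tcp_pos: [0.4404, 0.0603, 0.0084]
orientation: [-0.0, 0.71, -0.704, 0.0]
wrist_force: [0.2, -0.6, -1.1]
finger_gap: 0.0169
```

```bash
python3 chk.py 12
```

```text
hook box [-0.2618  0.1949  0.0184] grip box [-0.2698 -0.0155  0.0184] head -269.5607848598332 tcp [0.44044173 0.06029465 0.00841034] F [ 0.22750251 -0.56375341 -1.05025823] t 18.5 gap 0.016901615994481377
```

View pics/top_12.png

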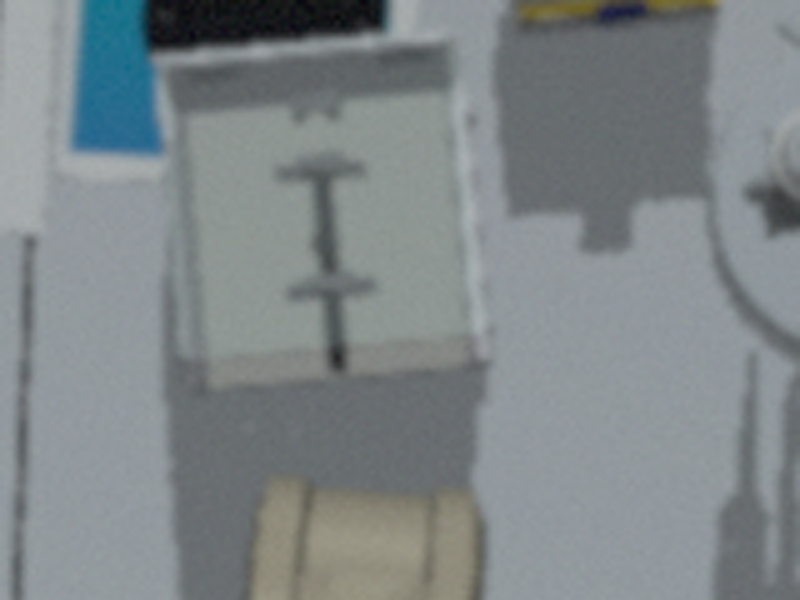

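View pics/scene_12.png

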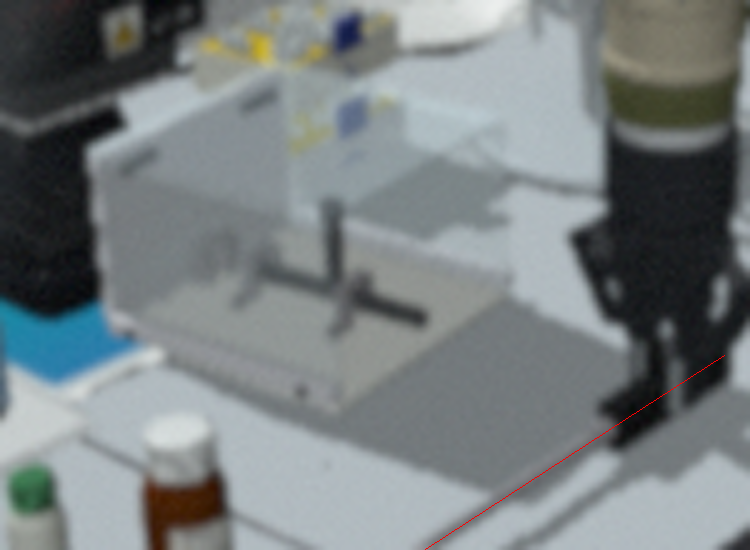

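Call:
send_rows:
  deltas:
    - [[0, 0, -0.1, 0, 0, 0], [0, 0, -0.2, 0, 0, 0], [0, 0, -0.25, 0, 0, 0], [0, 0, -0.25, 0, 0, 0]]

```text
clock: 19.0
tcp_pos: [0.4403, 0.0603, 0.0058]
orientation: [0.0, 0.71, -0.704, -0.0]
wrist_force: [-0.2, -0.2, -1.3]
finger_gap: 0.0166
```

Call:
send_rows:
  deltas:
    - [[0, 0, -0.05, 0, 0, 0], [0, 0, -0.1, 0, 0, 0], [0, 0, -0.1, 0, 0, 0]]

```text
clock: 19.3
tcp_pos: [0.4404, 0.0603, 0.0058]
orientation: [-0.0, 0.71, -0.704, 0.0]
wrist_force: [-4.0, -0.1, 10.7]
finger_gap: 0.0168
```

Contact with the bench. Releasing.

Call:
send_rows:
  deltas:
    - [[0, 0, 0.05, 0, 0, 0], [0, 0, 0.05, 0, 0, 0], [0, 0, 0.05, 0, 0, 0], [0, 0, 0.05, 0, 0, 0], [0, 0, 0.05, 0, 0, 0], [0, 0, 0.05, 0, 0, 0], [0, 0, 0.05, 0, 0, 0], [0, 0, 0.05, 0, 0, 0]]
  jaw: 0.4
  force: 20

```text
clock: 20.1
tcp_pos: [0.4404, 0.0603, 0.0053]
orientation: [0.0, 0.71, -0.704, -0.0]
wrist_force: [0.3, 0.3, 0.6]
finger_gap: 0.06
```

Call:
send_rows:
  deltas:
    - [[0, 0, 0.5, 0, 0, 0], [0, 0, 1.5, 0, 0, 0], [0, 0, 3, 0, 0, 0], [0, 0, 5, 0, 0, 0], [0, 0, 7.5, 0, 0, 0], [0, 0, 10, 0, 0, 0], [-1, -3, 12, 0, 0, 0], [-2, -6, 14, 0, 0, 0], [-3, -9, 15, 0, 0, 0], [-4, -12, 16, 0, 0, 0], [-4, -14, 16, 0, 0, 0], [-4, -14, 16, 0, 0, 0]]

```text
clock: 21.3
tcp_pos: [0.4009, -0.0817, 0.1667]
orientation: [-0.0, 0.709, -0.706, 0.001]
wrist_force: [-0.3, -0.1, 0.6]
finger_gap: 0.0597
```

Call:
send_rows:
  deltas:
    - [[0, -3, 0, 0, 0, 0], [0, -7, 0, 0, 0, 0], [0, -11, 0, 0, 0, 0], [0, -14, 0, 0, 0, 0], [0, -16, 0, 0, 0, 0], [0, -16, 0, 0, 0, 0], [0, -16, 0, 0, 0, 0]]

```text
clock: 22.0
tcp_pos: [0.4003, -0.2387, 0.1653]
orientation: [-0.0, 0.71, -0.704, -0.001]
wrist_force: [0.6, 0.9, -0.9]
finger_gap: 0.0597
```

```bash
python3 - <<'E'
from h import *
s=get_state();print(s['tcp_pos'],s['wrist_force'],s['clock'],s['finger_gap'])
t0=np.load('top.npy',allow_pickle=True).item();s0=np.load('scene.npy',allow_pickle=True).item()
p=read_camera('top');save('top13.png',p['img'])
c=read_camera('scene');save('scene13.png',c['img'])
for th in['tape_roll_2','petri_1','reagent_bottle_4','tube_rack_2','dropper_1','beaker','hook_rod']:
    for n,q in(('t',p),('s',c)):
        r=find_in(q,th)
        print(th,n,[(round(x['conf'],2),np.round(x['box']).tolist()) for x in r[:2]])
vv,uu=np.mgrid[0:480,0:640];g=p['img'].astype(int).sum(-1)
X=P(p,uu,vv)
m=(uu>310)&(uu<350)&(vv>240)&(vv<280)&(g<150)
print('handle',X[m].mean(0),X[m][:,2].max(),m.sum())
save('top13c.png',cv2.resize(p['img'][140:300,190:420],None,fx=3.4,fy=3.4,interpolation=cv2.INTER_CUBIC))
save('sc13c.png',cv2.resize(c['img'][180:340,180:400],None,fx=3.6,fy=3.6,interpolation=cv2.INTER_CUBIC))
E
```

```text
[ 0.40025229 -0.23873837  0.16529959] [ 0.60198383  0.85727308 -0.86832806] 22.0 0.059720446316339985
tape_roll_2 t [(0.54, [361.0, 276.0, 18.0, 18.0])]
tape_roll_2 s [(0.68, [352.0, 258.0, 19.0, 14.0])]
petri_1 t [(0.59, [203.0, 250.0, 33.0, 36.0])]
petri_1 s [(0.98, [221.0, 326.0, 36.0, 19.0])]
reagent_bottle_4 t [(0.61, [225.0, 222.0, 17.0, 16.0]), (0.3, [485.0, 189.0, 22.0, 21.0])]
reagent_bottle_4 s [(0.61, [216.0, 290.0, 16.0, 34.0]), (0.46, [223.0, 327.0, 34.0, 20.0])]
tube_rack_2 t [(0.72, [171.0, 201.0, 36.0, 22.0]), (0.68, [291.0, 263.0, 92.0, 16.0])]
tube_rack_2 s [(0.66, [143.0, 322.0, 50.0, 40.0])]
dropper_1 t [(0.5, [208.0, 205.0, 13.0, 11.0])]
dropper_1 s [(0.64, [188.0, 296.0, 11.0, 28.0])]
beaker t [(0.85, [485.0, 190.0, 23.0, 21.0])]
beaker s [(0.65, [350.0, 195.0, 9.0, 23.0]), (0.25, [352.0, 258.0, 20.0, 13.0])]
hook_rod t [(0.85, [290.0, 261.0, 91.0, 16.0])]
hook_rod s [(0.77, [295.0, 280.0, 65.0, 46.0]), (0.61, [258.0, 244.0, 17.0, 17.0])]
handle [0.44048287 0.0442948  0.03093148] 0.03935607711439817 97
```

View pics/top13c.png

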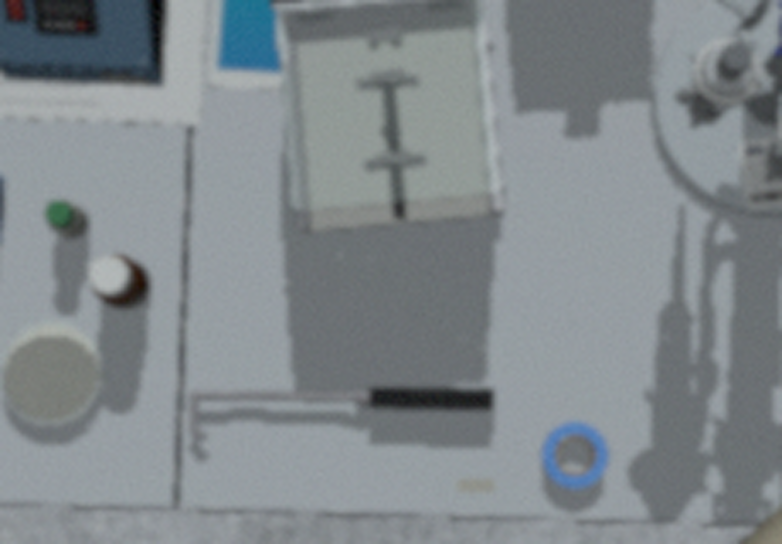

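View pics/sc13c.png

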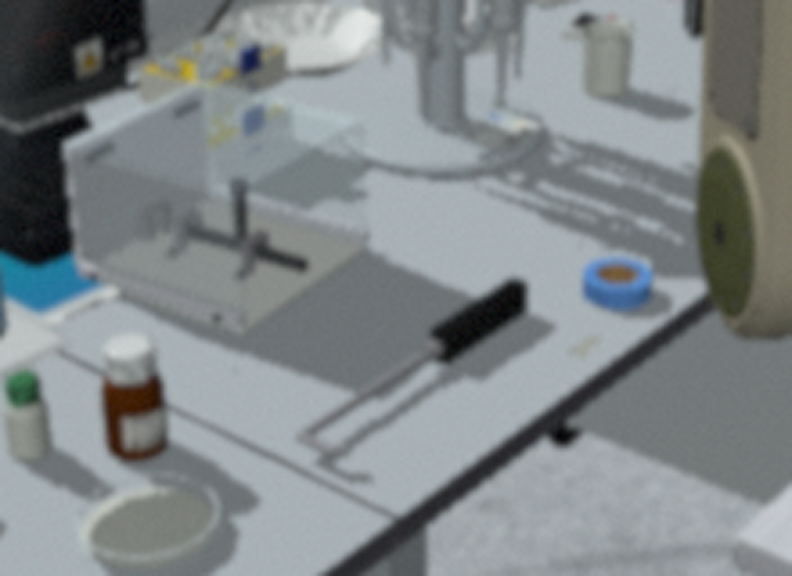

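The pictures show the rod lying on the bench on its narrow face with its top at about 31 mm, well clear of the box. The bolt is still drawn and the bystanders are where they were. Handing in.

```bash
python3 -c "
from workcell import *
print(hand_in())"
```

```text
the job is handed in; nothing more can be done
None
```

The bolt is drawn to its stop and the rod is out of the box, laid on the bench and released. I handed the job in at about 22 s of the 58 s allowed; `hand_in` gives no verdict.

I gripped the rod by its handle, turned it to point into the box, and passed the hook in to the right of the post and then behind it. After drawing the bolt I unhooked forward and to the right, withdrew the rod, and set it down in front of the box until it touched the bench.

**Last checks:**
- **Bolt:** at the end of the pull the force rose to about 10 N with no further travel. The hook's position then put the post about 43 mm from its shut position, and the final pictures still show the bolt drawn. I had no direct reading of the joint.
- **Rod:** the handle's top is about 31 mm above the bench, so it lies flat on its narrow face. By the arm's pose when I set it down, the hook is about 0.26 m in front of the box origin, well clear of the 0.115 m needed.
- **Bystanders:** all six were found within about 2 pixels (roughly 6 mm) of where they started.
- **Robot:** the fingers are open and the hand stands clear of everything, with wrist force at noise level. I saw no sign of the hand or arm touching the box.

No check failed. The measured rod and box positions agreed with the pictures to about 2 mm.

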